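Feel out the hidden drawer release

ROBOT

A 6-joint arm with a two-finger parallel gripper is mounted at the origin on a cart in front of the work surface, level with it; the furniture and walls round the work are solid. World frame = base frame: x ahead of the robot, y to its left, z up, the work surface at z = 0. Lengths are in mm, angles in rad, forces in N, time in s.
With the tool pointing down it reaches from about 275 to 750 mm from the base axis. Payload 10.2 kg.
Tool frame: the origin (TCP) lies between the finger pads; the fingertips stand 17 mm ahead of it and the grasp point (between the pads) lies 2 mm behind it; z points along the fingers, y is the line along which they close (so a half turn about z gives the same grasp; the last joint's range is limited). The gripper opens to 85 mm and grips with 20 to 120 N. Pads are 22 mm wide; open, the fingers measure 114 mm over their backs; the gripper's body (76 mm by 85 mm) begins 54 mm behind the grasp point. The pads swing forward as they close: fully open they stand 13 mm farther back than shut.
Start: joints at [1.04, 0.313, 1.498, -0, 1.331, -0.223], TCP at [159.068, 500.328, 248.294] pointing down, gripper open.
Joint ranges: [-2.94, 2.94], [-0.97, 2.17], [0.19, 2.56], [-1.23, 4.37], [0.02, 3.11], [-2.88, 2.88]. Speed limits (rad/s): [2.39, 2.39, 3.01, 3.14, 3.14, 3.14].

INTERFACE

Orientations are given as a unit quaternion [w, x, y, z].
In Python, from rig import * gives the robot as it stands.
- The arm moves only by the tool step_arm, never from a script. Its argument "commands" is text: rows parted by semicolons, each of 7 numbers parted by spaces: the opening, from 0 (shut) to 1 (fully open), then the shift along the tool's x, y, z in cm, then the turn, a rotation vector about the tool's x, y, z in rad. In form: hand x y z rx ry rz; .... A call has 1 to 20 rows; each row is the pose to reach, as a shift and turn from the pose commanded when the call began, along the tool's axes at that moment; what a row does not reach only later rows make up. A row lasts 1/12 s, in which the tool goes at most 41.7 mm and 7.16 degrees, less where a joint would pass 70% of its speed; a pose out of reach is approached as far as the arm can. A call with a gripper value outside its range is refused whole. The fingers move at their own pace and stop on an object; "newtons" is the grip in N (left out, the last holds). Time passes only in rows, so rows that repeat a pose let the fingers close. It gives the time, the measured TCP pose, the force, the opening and the grip force at its end, in the units of the state.
- sense(): the state, without advancing time (a new reading comes with each control period).
- capture(name): name is "scene" or "top"; returns the picture (400x640x3 uint8, red, green, blue); there is no depth.
- camera_model(name): a dict with "mtx" (3x3 intrinsics, pixels), "eye" and "rotation" of the camera in the world. Camera axes: x right, y down, z forward; pixel columns grow to the right and rows downward; lengths in mm; the calibration is good to about 2 mm. A picture is of the moment at which its call begins. camera_model takes no time and is no camera call.
- finish_job(): hands the job in; it is judged then, once.
Trained networks look in the newest picture that a camera, given by its name, has taken for a name from the list of things; names that differ only in an ending like _2 or _b are one class to them, and where a whole thing is asked for, a point or a joint stands for the part that bears it (a point fixed in the world has none). Each returns a list of dicts, best first, with "score" (0 to 1); they miss things now and then, are a little off and sometimes report something else, mostly with a low value. They report only what shows in the picture. A call takes as long as a camera call.
- search_frame(camera, label): "rect" ([centre column, centre row, width, height] in pixels, round what is visible of it).
- trace(camera, label): "mask" (400x640 bool, what is visible of it) and "rect" ([centre column, centre row, width, height] in pixels, round what is visible of it).
- spot_point(camera, label): "xy" ([column, row] in pixels: a listed point, or the origin of a listed thing).
The state is a dict: "time_s": time; "joints": joint angles; "dq": joint speeds; "tau": joint torques, N m; "eef_pos": TCP position; "ee_rot": TCP orientation; "force": force on the tool from outside, world axes, zero at the start; "wrist_torque": the same for the moment, N m; "grip_width": opening from 0.0 (shut) to 1.0 (fully open); "grip_force": force on a finger pad.
Only numpy, scipy, OpenCV 4.12 (cv2) and the standard library are available. Lean on these libraries where they do the work, as an engineer would, in place of code of your own. Each camera call takes 0.05 s, during which the arm holds its last target. There are 200 camera calls.

TASK

Open the drawer of the low grey desk box by its hidden release: the catch lies sunk in a gap somewhere along the black rail on the far side of the box, hard to see. Feel along the top of the rail with a fingertip until you find the gap, press the catch in it fully down so that the drawer comes out, and draw the finger away. Do not pull at the drawer itself, grasp or lift nothing, and leave the phone, the mug and the roll of tape where they are.

Things in the scene. Friction and masses are not known exactly. Their poses are not given: they have to be found in the camera images.
- drawer_box: Low grey drawer box, fixed to the table: 120 mm deep (its x), 350 mm wide (its y), flat top 66 mm above the table. Origin at the centre of its underside, on the table; x points from the drawer front to the far side, y along the width, z up. Against its back wall (x = 60 mm) runs a rigid black rail, 36 mm deep (x 60 to 96 mm) and 350 mm long.
- rail_middle (a point): Point level with the rail's flat top (36 mm above the table, 30 mm below the box top), mid-length and mid-depth of the rail, 78 mm from the box origin along its x. The rail has one gap, 46 mm long in y and open over its whole depth; the gap's middle lies anywhere from 50 mm left to 50 mm right of this point. 0.3 mm steps 73 mm either side mean nothing.
- catch (a joint): The catch: a rigid black bar, 32 mm deep, that runs under the rail and is bare only in the gap, whose whole floor it forms; its top is 8 mm below the rail top. Value: how far it is pressed straight down, m: 0 up, 0.007 fully down (hard stop). It slides down under about 4 to 5 N, has no return spring and stays where it is left.
- drawer (a joint): How far the drawer stands out of the box front (towards the box's -x), m: 0 shut, 0.035 fully released. A linkage drives it out as the catch is pressed, 5 mm for each mm, and it stays out.
- phone: Black smartphone lying loose on the front half of the box's top, 146 x 72 x 8 mm, long side roughly along the box's width. Origin at the centre of its underside. To be left alone.
- mug: White glazed mug standing loose on the table to the right of the box (towards -y), 83 mm across and 118 mm with its handle, 93 mm high. Origin at the centre of its underside. To be left alone.
- tape: Roll of beige tape lying loose on the table beyond the box, 100 mm across, 25 mm high. Origin at the centre of its underside. To be left alone.

How it is judged (in metres and radians):
On the way, in this order (a step that is already met when the one before it is completed fails the run):
1. a finger touches the rail or the catch while the catch is still up (contact force between the fingers and drawer_box above 0.3 N and value of joint catch below 0.002 m).
2. the catch is pressed fully down and the drawer has come out (value of joint catch above 0.0055 m and value of joint drawer above 0.026 m), for 0.1 s.
At the end, for the whole second after the job is handed in: The catch is down (more than 5.5 of its 7 mm), the drawer stands at least 26 mm out, and the phone, the mug and the tape lie within 20 mm of where they were (all of step 2 and distance of each of phone, mug, tape from where it was at the start of the episode below 0.02 m); the robot touches nothing.
It fails at once if the phone, the mug or the tape is lifted, knocked over or moved by more than 20 mm (distance of any of phone, mug, tape from where it was at the start of the episode above 0.02 m or angle between mug's own z axis and vertical above 0.3 rad).
It fails at once if the fingers pull or push at the drawer front (contact force between the fingers and drawer_box above 0.5 N and x of the grasp point in the frame of drawer_box below -0.04 m).
It also fails if it takes over 64 s, if anything falls off the work surface, if the arm or the gripper's body presses on something with over 40 N, if the wrist force passes 120 N, or if a joint passes its speed limit or range.

## Working session

There is one attempt and no reset: what is moved stays moved. The work goes in short steps, Python scripts to look and compute and a tool call to move; the robot and the scene stay as the last step left them, time stands still between calls to the robot, and variables do not carry over. Pictures are saved under pics/ and viewed, at most 10 in all, crops included, and the job is handed in when it is done.

Besides the shell and the picture viewer there is one more tool, called after "Call:" as name(argument=value, ...), one argument or row to a line, values as JSON. step_arm: Moves the arm, as the interface text tells. Its arguments: {"type":"object","properties":{"commands":{"type":"string"},"newtons":{"type":"number"}},"required":["commands"]}

```bash
mkdir -p pics; cat > h.py <<'E'
from rig import *
import numpy as np, cv2
def ray(cam,uv,z):
    m=camera_model(cam);K=np.array(m["mtx"]);R=np.array(m["rotation"]);e=np.array(m["eye"])
    d=R@np.linalg.solve(K,[uv[0],uv[1],1.]);return e+d*(z-e[2])/d[2]
def save(cam,fn):
    im=np.asarray(capture(cam));cv2.imwrite("pics/"+fn,im[:,:,::-1]);return im
E
python3 - <<'E'
from h import *
for c in("scene","top"):
    save(c,c+"0.png"); m=camera_model(c);print(c,np.round(m["eye"]),np.round(m["rotation"],2).tolist())
    for l,z in(("drawer_box",0),("rail_middle",36),("phone",66),("mug",0),("tape",0)):
        for r in spot_point(c,l)[:1]: print(l,round(r["score"],2),np.round(r["xy"]),np.round(ray(c,r["xy"],z)))
s=sense();print(s["time_s"],s["eef_pos"],s["ee_rot"],s["force"])
E
```

```text
scene [117. 318. 918.] [0.14, -0.36, 0.87, -0.31]Traceback (most recent call last):
  File "<stdin>", line 5, in <module>
  File "h.py", line 5, in ray
    d=R@np.linalg.solve(K,[uv[0],uv[1],1.]);return e+d*(z-e[2])/d[2]
      ~^~~~~~~~~~~~~~~~~~~~~~~~~~~~~~~~~~~~
ValueError: matmul: Input operand 1 has a mismatch in its core dimension 0, with gufunc signature (n?,k),(k,m?)->(n?,m?) (size 3 is different from 4)
```

View pics/scene0.png

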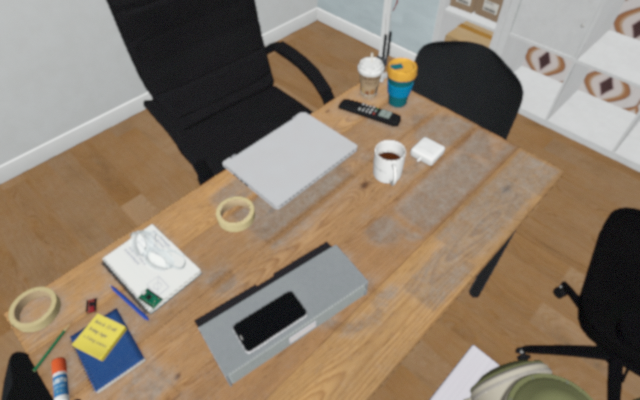

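The scene view shows the box around (285,310), with the rail along its upper-left edge from about (200,320) to (330,247). The phone is at (270,320), the mug at (390,160), and a tape roll at (235,214). The camera rotation is a quaternion, so I'll fix the helper.

```bash
sed -i 's/R=np.array(m\["rotation"\])/R=Rotation.from_quat(m["rotation"],scalar_first=True).as_matrix()/; 2a from scipy.spatial.transform import Rotation' h.py
python3 - <<'E'
from h import *
for c in("scene","top"):
    im=save(c,c+"1.png"); m=camera_model(c);print(c,np.round(m["eye"]))
    for l,z in(("drawer_box",0),("rail_middle",36),("phone",66),("mug",0),("tape",0)):
        for r in spot_point(c,l)[:2]: print(l,round(r["score"],2),np.round(r["xy"]),np.round(ray(c,r["xy"],z)))
    t=trace(c,"drawer_box")
    if t:
        k=t[0]["mask"].astype(np.uint8);cs=max(cv2.findContours(k,0,2)[0],key=cv2.contourArea)
        b=cv2.boxPoints(cv2.minAreaRect(cs));print("box",t[0]["score"],b.round().tolist(),[np.round(ray(c,p,66)).tolist() for p in b])
s=sense();print(s["time_s"],s["eef_pos"],s["ee_rot"],s["force"])
im=cv2.imread("pics/scene1.png")[220:370,180:380];cv2.imwrite("pics/crop1.png",cv2.convertScaleAbs(cv2.resize(im,None,fx=4,fy=4,interpolation=2),alpha=1.5,beta=20))
E
```

```text
scene [117. 318. 918.]
drawer_box 0.56 [288. 314.] [481.  70.   0.]
drawer_box 0.42 [392. 176.] [ 580. -421.    0.]
rail_middle 0.75 [268. 282.] [556.  59.  36.]
phone 0.98 [269. 321.] [470. 124.  66.]
mug 0.84 [390. 177.] [ 581. -413.    0.]
mug 0.6 [236. 215.] [784. -22.   0.]
tape 0.73 [235. 214.] [791. -25.   0.]
box 0.82 [[190.0, 323.0], [336.0, 230.0], [375.0, 292.0], [229.0, 385.0]] [[583.0, 241.0, 66.0], [530.0, -137.0, 66.0], [358.0, -77.0, 66.0], [428.0, 260.0, 66.0]]
top [ 411. -162. 1230.]
drawer_box 0.68 [220. 253.] [475.  70.   0.]
rail_middle 0.73 [224. 221.] [551.  59.  36.]
mug 0.94 [411. 214.] [ 584. -411.    0.]
tape 0.77 [258. 137.] [780. -13.   0.]
box 0.94 [[137.0, 263.0], [151.0, 198.0], [296.0, 228.0], [282.0, 293.0]] [[445.0, 253.0, 66.0], [601.0, 233.0, 66.0], [535.0, -121.0, 66.0], [381.0, -93.0, 66.0]]
0.8 [159.05563348 500.32381908 248.28969222] [-4.28971234e-06  1.53258573e-01  9.88186121e-01 -1.20730610e-05] [-0.11739079 -0.03601755 -0.29148295]
```

View pics/top1.png

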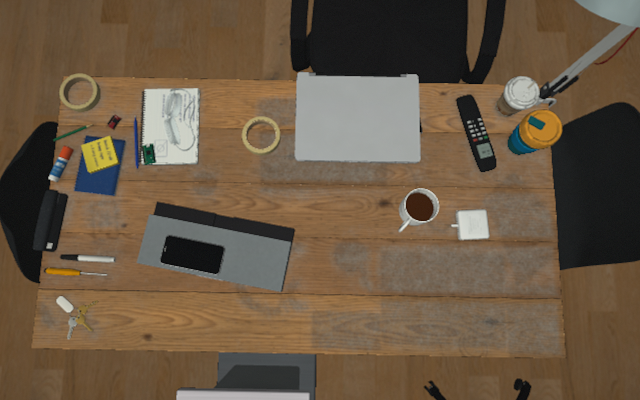

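View pics/crop1.png

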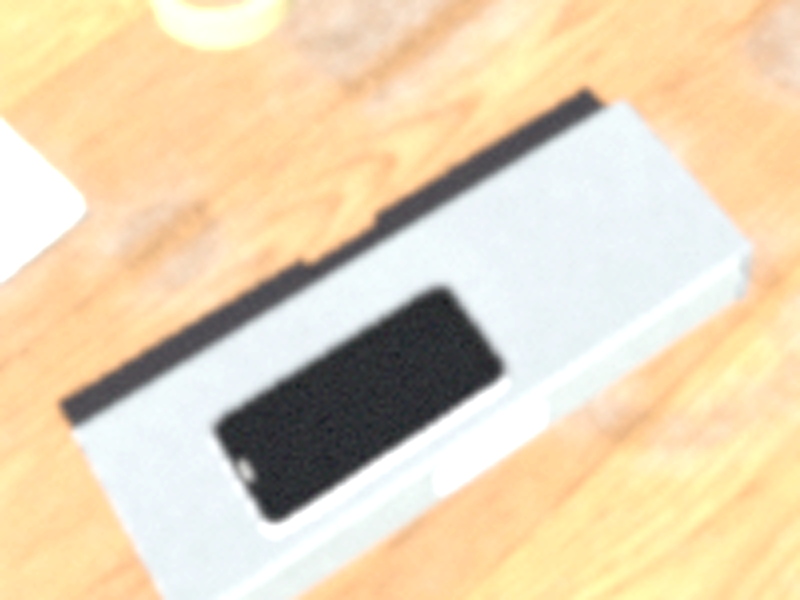

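The top view shows the box centred near (217,248), with the rail on its far edge from (157,205) to (293,232). In the enhanced scene crop the gap is visible as a notch in the rail's outer edge from (305,262) to (378,215). I'll compute its position.

```bash
python3 - <<'E'
from h import *
P={k:ray("scene",(180+a/4,220+b/4),z)[:2] for k,a,b,z in(("L",62,403,36),("R",590,88,36),("gL",303,262,36),("gR",378,214,36),("bL",76,427,66),("bR",628,103,66),("fR",750,247,66))}
for k,v in P.items():print(k,v.round(1))
T={k:ray("top",uv,z)[:2] for k,uv,z in(("L",(157,203),36),("R",(294,228.5),36),("bL",(151,216),66),("bR",(294,241),66))}
for k,v in T.items():print("top",k,v.round(1))
y=P["L"]-P["R"];n=np.linalg.norm(y);yaw=np.arctan2(-y[0],y[1]);print("len",n,"yaw",yaw)
y2=T["L"]-T["R"];print("top len",np.linalg.norm(y2),np.arctan2(-y2[0],y2[1]))
for D in(P,T):
    d=D["bL"]-D["bR"];print("boxlen",np.linalg.norm(d),np.arctan2(-d[0],d[1]))
rm=np.array([553.5,59]); u=y/n
print("rail mid from ends",(P["L"]+P["R"])/2-18*np.array([u[1],-u[0]]),(T["L"]+T["R"])/2-18*np.array([u[1],-u[0]]))
for k in("gL","gR"):print(k,(P[k]-(P["L"]+P["R"])/2)@u)
s=sense();print(Rotation.from_quat(s["ee_rot"],scalar_first=True).as_matrix().round(3).tolist())
im=cv2.imread("pics/top1.png")[190:250,140:305];cv2.imwrite("pics/crop2.png",cv2.convertScaleAbs(cv2.resize(im,None,fx=4.8,fy=4.8,interpolation=2),alpha=2.5,beta=0))
E
```

```text
L [595.2 228.1]
R [ 534.6 -113.1]
gL [568.1  84.2]
gR [561.   34.2]
bL [563.1 233.7]
bR [ 497.3 -106.3]
fR [385.3 -84.5]
top L [593.3 226.7]
top R [ 536.7 -115.3]
top bL [556.8 229. ]
top bR [ 503.5 -117.3]
len 346.54682621873786 yaw -0.17594042314763078
top len 346.66028043819097 -0.1641443085743597
boxlen 346.2734217825656 -0.19103584653515815
boxlen 350.2963907659737 -0.15252426044578044
rail mid from ends [547.18288029  60.69685231] [547.28731541  58.87514461]
gL 26.76856836560672
gR -23.641209936346733
[[-0.953, 0.303, -0.0], [0.303, 0.953, -0.0], [0.0, -0.0, -1.0]]
```

View pics/crop2.png

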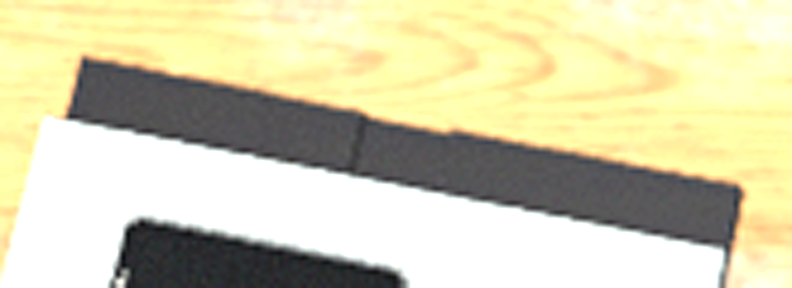

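The top crop shows the notch from about x=362 to x=450, so both cameras put the gap middle within about 3 mm of the rail middle, near (551,62). I'll go above the rail to its left first, with the fingers shut.

Call:
step_arm(
  commands="0 -50.1 -24.9 10 0 0 -0.138; 0 -50.1 -24.9 10 0 0 -0.138; 0 -50.1 -24.9 10 0 0 -0.138; 0 -50.1 -24.9 10 0 0 -0.138; 0 -50.1 -24.9 10 0 0 -0.138; 0 -50.1 -24.9 10 0 0 -0.138; 0 -50.1 -24.9 10 0 0 -0.138; 0 -50.1 -24.9 10 0 0 -0.138; 0 -50.1 -24.9 10 0 0 -0.138; 0 -50.1 -24.9 10 0 0 -0.138; 0 -50.1 -24.9 10 0 0 -0.138; 0 -50.1 -24.9 10 0 0 -0.138; 0 -50.1 -24.9 10 0 0 -0.138; 0 -50.1 -24.9 10 0 0 -0.138; 0 -50.1 -24.9 10 0 0 -0.138; 0 -50.1 -24.9 10 0 0 -0.138; 0 -50.1 -24.9 10 0 0 -0.138; 0 -50.1 -24.9 10 0 0 -0.138; 0 -50.1 -24.9 10 0 0 -0.138; 0 -50.1 -24.9 10 0 0 -0.138",
  newtons=40,
)

```text
time_s: 2.47
eef_pos: [560.7, 112.0, 148.7]
ee_rot: [0.0, 0.084, 0.996, 0.0]
force: [1.0, -0.3, -0.6]
grip_width: -0.001
grip_force: 0.0
```

Call:
step_arm(
  commands="0 0 0 3 0 0 0; 0 0 0 5 0 0 0; 0 0 0 6 0 0 0; 0 0 0 7 0 0 0; 0 0 0 7.5 0 0 0; 0 0 0 8 0 0 0; 0 0 0 8 0 0 0; 0 0 0 8 0 0 0",
)

```text
time_s: 3.13
eef_pos: [561.4, 111.3, 68.8]
ee_rot: [0.0, 0.085, 0.996, 0.0]
force: [0.2, -0.0, -0.0]
grip_width: -0.0
grip_force: 0.0
```

```bash
python3 - <<'E'
from h import *
a=save("top","top2.png")[170:260,130:310];b=save("scene","scene2.png")[200:335,180:380]
a=cv2.resize(a,(600,300));b=cv2.resize(b,(444,300))
cv2.imwrite("pics/c3.png",np.vstack([a,np.pad(b,((0,0),(0,156),(0,0)))])[:,:,::-1]);s=sense();print(s["eef_pos"],s["force"])
E
```

```text
[561.49551061 111.25348807  69.04050828] [ 0.36313268  0.09720891 -0.68465394]
```

View pics/c3.png

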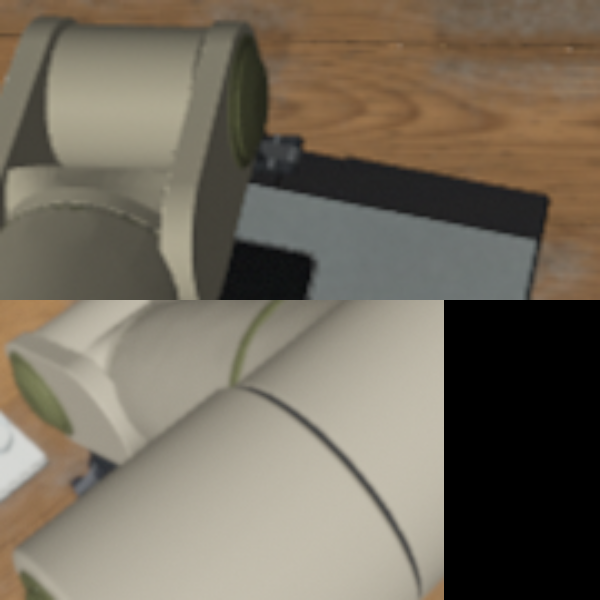

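In the pictures the arm covers most of the view. The gripper's dark parts at (280,152) are over the rail, clear of the box's back edge, and there is no force on the tool. I'll feel downward for the rail.

Call:
step_arm(
  commands="0 0 0 0.5 0 0 0; 0 0 0 0.9 0 0 0; 0 0 0 1.1 0 0 0; 0 0 0 1.2 0 0 0; 0 0 0 1.3 0 0 0; 0 0 0 1.3 0 0 0",
)

```text
time_s: 3.73
eef_pos: [561.0, 111.2, 55.1]
ee_rot: [-0.0, 0.085, 0.996, -0.0]
force: [-1.0, -0.0, 0.1]
grip_width: 0.0
grip_force: 0.0
```

Call:
step_arm(
  commands="0 0 0 0.1 0 0 0; 0 0 0 0.15 0 0 0; 0 0 0 0.2 0 0 0; 0 0 0 0.2 0 0 0",
)

```text
time_s: 4.07
eef_pos: [561.1, 111.3, 53.3]
ee_rot: [-0.0, 0.085, 0.996, -0.0]
force: [-0.2, -0.1, -0.3]
grip_width: -0.0
grip_force: 0.0
```

Call:
step_arm(
  commands="0 0 0 0.05 0 0 0; 0 0 0 0.1 0 0 0; 0 0 0 0.1 0 0 0; 0 0 0 0.1 0 0 0",
)

```text
time_s: 4.4
eef_pos: [561.1, 111.3, 53.0]
ee_rot: [0.0, 0.085, 0.996, -0.0]
force: [-3.0, 0.1, 7.4]
grip_width: -0.0
grip_force: 3.6
```

Touched the rail top at TCP z=53.0. I'll lift slightly, move to the expected gap and probe down past rail level.

Call:
step_arm(
  commands="0 0 0 -0.4 0 0 0; 0 0 -2 -0.4 0 0 0; 0 0 -4 -0.4 0 0 0; 0 0 -5 -0.4 0 0 0; 0 0 -5 -0.4 0 0 0; 0 0 -5 -0.2 0 0 0; 0 0 -5 0 0 0 0; 0 0 -5 0.1 0 0 0; 0 0 -5 0.1 0 0 0",
)

```text
time_s: 5.15
eef_pos: [552.5, 62.7, 50.9]
ee_rot: [-0.0, 0.084, 0.996, 0.0]
force: [-0.4, -1.0, 0.2]
grip_width: 0.002
grip_force: 0.0
```

The fingertip is 2 mm below rail level without force, so it is in the gap. I'll go on down to the catch.

Call:
step_arm(
  commands="0 0 0 0.2 0 0 0; 0 0 0 0.4 0 0 0; 0 0 0 0.5 0 0 0; 0 0 0 0.6 0 0 0; 0 0 0 0.6 0 0 0; 0 0 0 0.6 0 0 0",
)

```text
time_s: 5.65
eef_pos: [552.6, 62.0, 45.3]
ee_rot: [-0.0, 0.085, 0.996, 0.0]
force: [1.2, -0.4, -0.7]
grip_width: 0.004
grip_force: 0.0
```

Next comes the press: contact is at about 45 and the end stop at about 38.

Call:
step_arm(
  commands="0 0 0 0.1 0 0 0; 0 0 0 0.2 0 0 0; 0 0 0 0.3 0 0 0; 0 0 0 0.4 0 0 0; 0 0 0 0.5 0 0 0; 0 0 0 0.5 0 0 0; 0 0 0 0.5 0 0 0",
)

```text
time_s: 6.23
eef_pos: [552.7, 62.0, 40.1]
ee_rot: [0.0, 0.085, 0.996, -0.0]
force: [0.9, -0.3, 1.4]
grip_width: 0.003
grip_force: 0.4
```

Call:
step_arm(
  commands="0 0 0 0.1 0 0 0; 0 0 0 0.2 0 0 0; 0 0 0 0.3 0 0 0; 0 0 0 0.3 0 0 0; 0 0 0 0.3 0 0 0; 0 0 0 0.3 0 0 0",
)

```text
time_s: 6.73
eef_pos: [553.5, 61.9, 38.1]
ee_rot: [0.001, 0.085, 0.996, -0.0]
force: [0.2, 0.4, 4.6]
grip_width: -0.001
grip_force: 0.4
```

Call:
step_arm(
  commands="0 0 0 0.05 0 0 0; 0 0 0 0.1 0 0 0; 0 0 0 0.1 0 0 0; 0 0 0 0.1 0 0 0",
)

```text
time_s: 7.07
eef_pos: [554.4, 61.8, 38.0]
ee_rot: [0.003, 0.085, 0.996, -0.0]
force: [2.4, -1.1, 4.0]
grip_width: -0.002
grip_force: 0.0
```

The TCP is 15.0 mm below the rail contact, which is the 8 mm recess plus the full 7 mm stroke. I'll draw straight up, then move aside to look.

Call:
step_arm(
  commands="0 0 0 -0.5 0 0 0; 0 0 0 -1.5 0 0 0; 0 0 0 -3 0 0 0; 0 0 0 -5 0 0 0; 0 0 0 -8 0 0 0; 0 0 0 -11 0 0 0; 0 0 0 -14 0 0 0; 0 0 0 -17 0 0 0; 0 0 3 -20 0 0 0; 0 0 7 -20 0 0 0; 0 0 11 -20 0 0 0; 0 0 15 -20 0 0 0; 0 0 19 -20 0 0 0; 0 0 23 -20 0 0 0; 0 4 26 -20 0 0 0; 0 8 28 -20 0 0 0; 0 10 28 -20 0 0 0; 0 10 28 -20 0 0 0; 0 10 28 -20 0 0 0; 0 10 28 -20 0 0 0",
)

```text
time_s: 8.73
eef_pos: [501.8, 354.5, 236.5]
ee_rot: [0.0, 0.085, 0.996, -0.0]
force: [0.3, -0.1, -0.4]
grip_width: -0.001
grip_force: 0.0
```

```bash
python3 - <<'E'
from h import *
save("top","top3.png");b=save("scene","scene3.png")
for l,z in(("phone",66),("mug",0),("tape",0)):
    for r in spot_point("scene",l)[:1]: print(l,np.round(r["xy"]),np.round(ray("scene",r["xy"],z)))
a=cv2.imread("pics/top1.png")[180:310,120:310];c=cv2.imread("pics/top3.png")[180:310,120:310]
cv2.imwrite("pics/c4.png",np.hstack([cv2.resize(x,(399,273)) for x in(a,c)]))
s=sense();print(s["time_s"],s["eef_pos"],s["force"])
E
```

```text
mug [388. 178.] [ 581. -406.    0.]
tape [234. 214.] [790. -21.   0.]
8.9833 [502.08362481 354.17208444 236.03484844] [-0.4343464  -0.64595453  0.57029062]
```

View pics/c4.png

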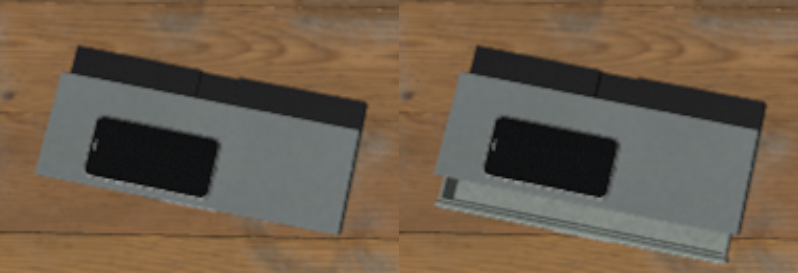

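View pics/scene3.png

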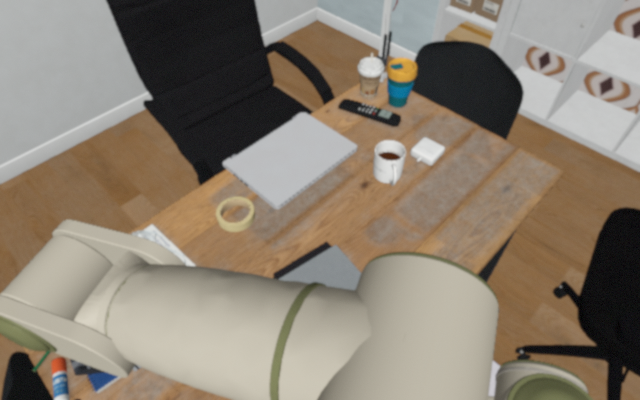

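In the right-hand top crop the drawer stands out along the lower edge, from (437,205) to (727,262), about 33 mm. The phone is unmoved there, and the mug at (390,160) and tape at (235,214) are unmoved in the scene view. The arm is clear of everything, so I'm handing in.

```bash
python3 -c "from rig import *; print(finish_job())"
```

```text
the job is handed in; nothing more can be done
None
```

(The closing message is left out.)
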